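Seal a PCR plate on the hand-lever heat sealer

ROBOT

A 6-joint arm with a two-finger parallel gripper is mounted at the origin on the work surface. World frame = base frame: x ahead of the robot, y to its left, z up, the work surface at z = 0. Lengths are in m, angles in rad, forces in N, time in s.
With the tool pointing down it reaches from about 0.25 to 0.85 m from the base axis. Payload 12.5 kg.
Tool frame: the origin (TCP) lies between the finger pads; the fingertips stand 17 mm ahead of it and the grasp point (between the pads) lies 2 mm behind it (robot.tips_ahead is the z of the fingertips in the tool frame, in m); z points along the fingers, y is the line along which they close (so a half turn about z gives the same grasp; the last joint's range is limited). The gripper opens to 93 mm and grips with 3 to 60 N. Pads are 15 mm wide; open, the fingers measure 128 mm over their backs; the gripper's body (75 mm by 188 mm) begins 65 mm behind the grasp point.
Start: joints at [-1.218, 0.351, 1.652, -0, 1.139, -0.085], TCP at [0.233, -0.498, 0.236] pointing down, gripper open.
Joint ranges: [-2.75, 2.75], [-0.79, 2.1], [0.01, 2.65], [-1.57, 4.71], [0.07, 3.14], [-2.87, 2.87]. Speed limits (rad/s): [2.22, 2.22, 2.79, 3.14, 3.14, 3.14].

INTERFACE

Orientations are given as a unit quaternion [x, y, z, w].
In Python, from bench import robot, eyes, workorder gives the robot as it stands.
- The arm moves only by the shell command python3 -m pendant 'ROWS' [OPENING] [FORCE]. ROWS is JSON, a list of rows, each an object of numbers: "tx", "ty", "tz": the shift along the tool's x, y, z in cm; "wx", "wy", "wz": the turn, a rotation vector about the tool's x, y, z in rad. A call has 1 to 12 rows; each row is the pose to reach, as a shift and turn from the pose commanded when the call began, along the tool's axes at that moment; what a row does not reach only later rows make up. A row lasts 1/8 s, in which the tool goes at most 62.5 mm and 10.7 degrees, less where a joint would pass 70% of its speed; a pose out of reach is approached as far as the arm can. A call with a gripper value outside its range is refused whole. OPENING is the opening, from 0 (shut) to 1 (fully open), set as the call begins (- or left out, the last holds). The fingers move at their own pace and stop on an object; FORCE is the grip in N (left out, the last holds). Time passes only in rows, so rows that repeat a pose let the fingers close. It gives the time, the measured TCP pose, the force, the opening and the grip force at its end, in the units of the state.
- robot.get_state(): the state, without advancing time (a new reading comes with each control period).
- eyes.read_camera(name): name is "side" or "top"; returns a dict with "image" (384x512x3 uint8, blue, green, red), "range_z" (384x512 float32, m along the optical axis (not along the pixel's ray), 0 where there is no reading), "mtx" (3x3 intrinsics, pixels), "eye" and "rotation" of the camera in the world. Camera axes: x right, y down, z forward; pixel columns grow to the right and rows downward; lengths in m; the calibration is good to about 2 mm. A picture is of the moment at which its call begins.
- workorder.job_done(): hands the job in; it is judged then, once.
The state is a dict: "time_s": time; "qpos": joint angles; "joint_velocities": joint speeds; "joint_torque": joint torques, N m; "ee_pos": TCP position; "orientation": TCP orientation; "contact_force": force on the tool from outside, world axes, zero at the start; "ft_torque": the same for the moment, N m; "opening": finger opening in m; "gripper_force": force on a finger pad.
Only numpy, scipy, OpenCV 4.12 (cv2) and the standard library are available. Lean on these libraries where they do the work, as an engineer would, in place of code of your own. Each camera call takes 0.05 s, during which the arm holds its last target. There are 200 camera calls.

TASK

Seal the plate in the heat sealer: push the plate carriage fully home with the fingertips, and only then reach down through the yellow-edged window in the guard, press the red lever pad all the way down, keep it down for at least two seconds and let it come fully back up. The guard is hot, so touch neither it nor its window frame with any part of the robot. Leave the tip box, the bottle and the spare plate standing where they are.

Things in the scene. Friction and masses are not known exactly. Their poses are not given: they have to be found in the camera images.
- sealer: White bench-top plate heat sealer, fixed to the bench, 330 mm deep (x) by 200 mm wide (y). Origin on the bench under its middle; its x axis points from its front (robot side) to its rear, y to its left seen from the robot, z up. The base runs from x = -170 to 160 mm, top 35 mm above the bench; the rear tower stands at x = 60 to 160 mm, up to 185 mm high, with knobs to 200 mm.
- guard: The hot fixed grey sheet-metal guard over the sealing head, same origin and axes as the sealer. A box without a bottom, x = -143 to 62 mm, y = -100 to 100 mm: its top lies 155 mm above the bench (158 mm at the yellow edge of the window), its front wall reaches down to 109 mm and its side walls to 80 mm. The fingers and every other part of the robot must keep off it.
- window (a point): Centre of the rectangular window in the guard's flat top, in the plane of the yellow rim's upper edge, 158 mm above the bench. The clear opening measures 76 mm along the sealer's x and 96 mm along its y; the rim is 7 mm deep. It lies straight above the lever pad.
- lever_pad (a point): Centre of the upper face of the red lever pad, 38 mm along the sealer's x and 60 mm along its y. At rest it is 138 mm above the bench, 20 mm below the window's rim; fully down it is 27 mm lower (110 mm above the bench). It moves almost straight down.
- lever (a joint): Angle of the lever, rad: 0 up (rest), 0.18 against its lower stop. Pivot at the rear, 150 mm behind the pad. A return spring lifts it when let go; pressing on the pad takes about 5 N to start and 13 N at the stop.
- carriage_front (a point): Centre of the front face of the carriage's upright black front plate, 120 mm wide along the sealer's y; the plate stands from 40 to 96 mm above the bench and this point is 70 mm above the bench. The face looks to the sealer's -x (to the robot). Fully home it lies at x = -188 mm from the sealer's origin.
- carriage (a joint): How far the plate carriage is pulled out towards the sealer's -x, m: 0 fully home against its stop, 0.09 fully out. It slides stiffly (about 2 N), stays where it is left and carries the white 96-well plate with its foil.
- tip_box: Green pipette tip box with a yellow top, 84 x 124 mm, 66 mm high, loose; origin under its centre. To be left alone.
- bottle: Lab bottle with a blue cap, 66 mm across, 140 mm high, loose; origin under its centre. To be left alone.
- spare_plate: Blue 96-well plate, 86 x 128 mm, 16 mm high, loose on the bench; origin under its centre. To be left alone.

How it is judged:
By the outcome, as a careful person would: the job done as asked, in the order asked, and still so for the second after the job is handed in, with the robot touching nothing.
It also fails if it takes over 56 s, if anything falls off the work surface, if the arm or the gripper's body presses on something with over 40 N, if the wrist force passes 120 N, or if a joint passes its speed limit or range.

## Working session

There is one attempt and no reset: what is moved stays moved. The work goes in short steps, Python scripts to look and compute and a shell command to move; the robot and the scene stay as the last step left them, time stands still between calls to the robot, and variables do not carry over. Pictures are saved under pics/ and viewed, at most 10 in all, crops included, and the job is handed in when it is done.

```bash
mkdir -p pics; ls; cat > h.py <<'E'
import numpy as np,cv2
from bench import robot,eyes,workorder
def snap(n):
    c=eyes.read_camera(n); np.savez('/tmp/%s.npz'%n,**c); return c
def pt(c,u,v,z=None):
    K=np.array(c['mtx']);R=np.array(c['rotation']);
    r=np.linalg.inv(K)@[u,v,1]; d=R@r; e=np.array(c['eye'])
    s=c['range_z'][int(v),int(u)] if z is None else (z-e[2])/d[2]
    return e+s*d
E
python3 - <<'E'
from h import *
for n in('side','top'):
    c=snap(n); cv2.imwrite(f'pics/{n}0.png',cv2.resize(c['image'],(800,600),interpolation=cv2.INTER_CUBIC)); print(c['eye'],c['rotation'],c['mtx'])
print(robot.get_state())
E
```

```text
pics
[0.77305972 0.33711197 0.92647693] [ 0.24775563  0.94467241 -0.20798544 -0.05434374] [[394.67203955   0.         244.74499298]
 [  0.         394.67203955 197.03875268]
 [  0.           0.           1.        ]]
[0.4125092  0.0173887  1.16581431] [-0.69682036  0.71263177 -0.05735873  0.05750928] [[423.18895456   0.         256.70620461]
 [  0.         423.18895456 189.01562296]
 [  0.           0.           1.        ]]
{'time_s': 0.1, 'qpos': array([-1.21758320e+00,  3.51174915e-01,  1.65232578e+00,  1.07797840e-05,
        1.13907825e+00, -8.46089498e-02]), 'joint_velocities': array([ 0.00019985, -0.00191183, -0.00091255, -0.00023673,  0.0025188 ,
       -0.00156246]), 'joint_torque': array([ 8.47921619e-04, -4.98025632e+01, -2.85702270e+01,  7.00204214e-02,
        2.39410676e-02, -6.33617719e-05]), 'ee_pos': array([ 0.23310926, -0.49785722,  0.23517237]), 'orientation': array([ 9.76134886e-01,  2.17164548e-01, -6.11809469e-05, -4.89356898e-04]), 'contact_force': array([ 0.03912906,  0.76968896, -0.07140545]), 'ft_torque': array([-0.01426518,  0.00556842,  0.04596806]), 'gripper_force': 0.0, 'opening': 0.09325102689806336}
```

View pics/top0.png

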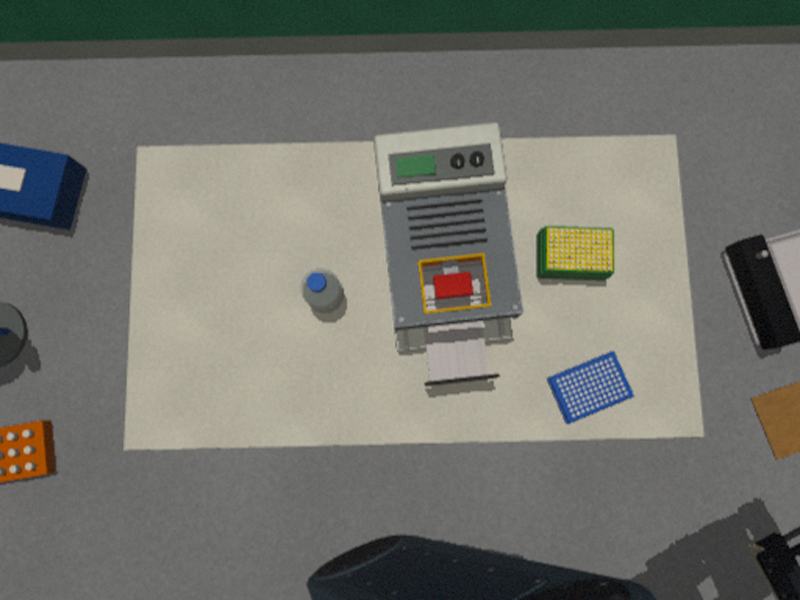

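View pics/side0.png

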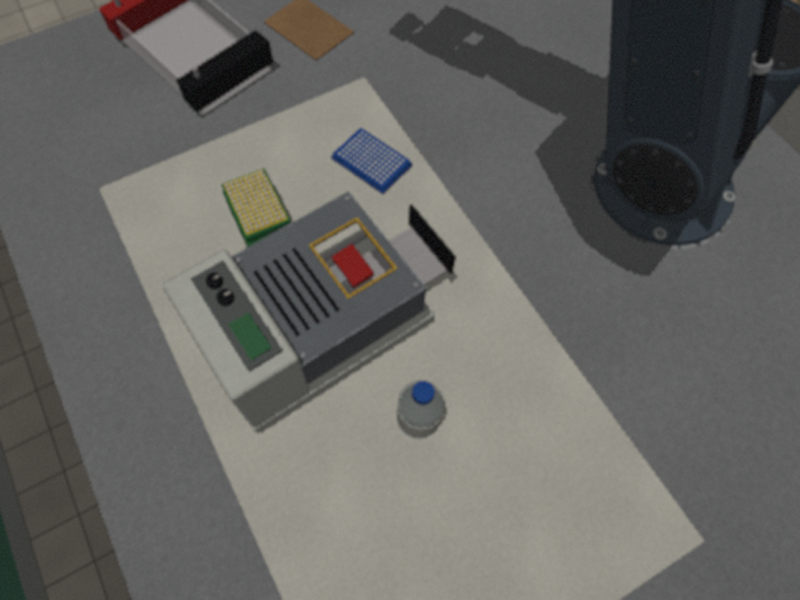

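The top view shows the sealer, yaw of a few degrees. The window centre is near (455,283), the red pad near (453,286), and the carriage plate's top edge runs from about (425,385) to (498,376). The bottle is at (318,285), the tip box at (577,252) and the spare plate at (590,387). In the side view the window is near (352,257), and the plate runs from (411,210) to (453,270).

```bash
cat > h.py <<'E'
import numpy as np,cv2
from scipy.spatial.transform import Rotation as Ro
from bench import robot,eyes,workorder
def snap(n):
    c=eyes.read_camera(n); np.savez('/tmp/%s.npz'%n,**c); return c
def pts(c,uv,z):
    uv=np.atleast_2d(uv).astype(float)
    r=np.c_[uv,np.ones(len(uv))]@np.linalg.inv(c['mtx']).T; d=r@Ro.from_quat(c['rotation']).as_matrix().T; e=np.array(c['eye'])
    return e+((z-e[2])/d[:,2])[:,None]*d
E
python3 - <<'E'
from h import *
for n,box in(('top',(400,240,510,330)),('side',(300,210,405,305))):
    c=dict(np.load(f'/tmp/{n}.npz')); im=c['image']
    hsv=cv2.cvtColor(im,cv2.COLOR_BGR2HSV); b=[int(x*.64) for x in box]
    sel=np.zeros(im.shape[:2],np.uint8); sel[b[1]:b[3],b[0]:b[2]]=1
    for nm,lo,hi,z in(('yel',(15,120,90),(35,255,255),.158),('red',(0,150,90),(8,255,255),.138)):
        m=cv2.inRange(hsv,lo,hi)*sel; v,u=np.nonzero(m)
        p=pts(c,np.c_[u,v],z)[:,:2]
        r=cv2.minAreaRect((p*1000).astype(np.float32)); print(n,nm,len(u),r)
    x0,y0,x1,y1=[int(q*.64) for q in((385,300,545,400) if n=='top' else (380,190,480,300))]
    s=min(800/(x1-x0),600/(y1-y0)); cv2.imwrite(f'pics/{n}1.png',cv2.resize(im[y0:y1,x0:x1],None,fx=s,fy=s,interpolation=cv2.INTER_CUBIC)); print(x0,y0,s)
    print('range-check', [pts(c,[[a,b_]],z)[0].round(4) for a,b_,z in ([(425*.64,384*.64,.096),(498*.64,375.5*.64,.096)] if n=='top' else [(411*.64,208*.64,.096),(454*.64,264*.64,.096)])])
E
```

```text
top yel 327 ((596.18115234375, -65.99772644042969), (84.92125701904297, 104.87722778320312), 5.177509784698486)
top red 342 ((596.6126098632812, -66.06637573242188), (36.56358337402344, 57.943058013916016), 4.816241264343262)
246 192 7.8431372549019605
range-check [array([ 0.4431, -0.0195,  0.096 ]), array([ 0.454 , -0.1371,  0.096 ])]
side yel 276 ((596.6962890625, -65.36982727050781), (83.90327453613281, 103.83821105957031), 4.977450370788574)
side red 347 ((599.1255493164062, -63.559974670410156), (35.564029693603516, 59.53933334350586), 4.623085021972656)
243 121 8.450704225352112
range-check [array([ 0.4582, -0.1291,  0.096 ]), array([ 0.4527, -0.0085,  0.096 ])]
```

View pics/top1.png

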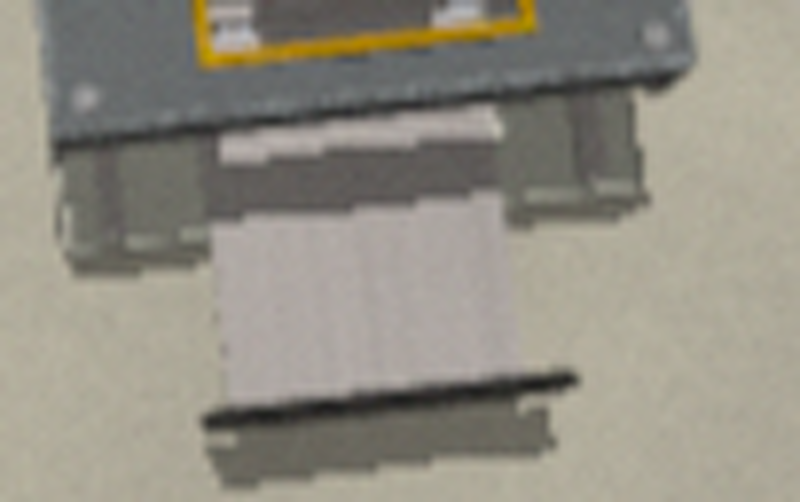

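View pics/side1.png

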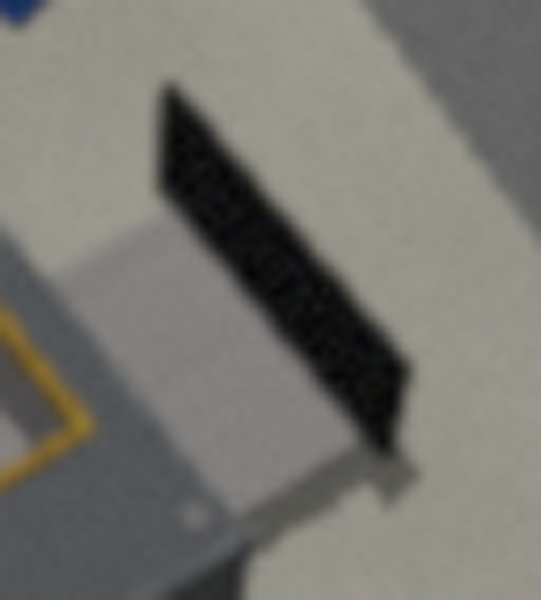

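The crops give the plate's top corners: top view about (204,425) and (575,380), side view about (170,82) and (410,372). The guard's front edge in the top view runs from (50,143) to (690,75). I'll fit the sealer pose and compute the tool-frame moves.

```bash
cat >> h.py <<'E'
yaw=np.deg2rad(5.0); X=np.array([np.cos(yaw),np.sin(yaw),0]);Y=np.array([-X[1],X[0],0])
W=np.array([.5965,-.0657,0])   # window centre
def rel(p): p=np.asarray(p)-W; return np.array([p@X,p@Y,p[2]])
def delta(target,s=None): # cm in the tool frame
    s=s or robot.get_state(); return Ro.from_quat(s['orientation']).inv().apply(np.asarray(target)-s['ee_pos'])*100
def rep():
    s=robot.get_state(); print('t',s['time_s'],'tcp rel window',(rel(s['ee_pos'])*1000).round(1),'F',s['contact_force'].round(1),'open',round(s['opening'],4),'tool',Ro.from_quat(s['orientation']).as_matrix().round(3).tolist())
E
python3 - <<'E'
from h import *
t=dict(np.load('/tmp/top.npz'));s=dict(np.load('/tmp/side.npz'))
ft=lambda a,b:(246+a/7.843,192+b/7.843); fs=lambda a,b:(243+a/8.45,121+b/8.45)
for nm,c,uv,z in(('guard front t',t,[ft(50,138),ft(690,72)],.155),('plate t top',t,[ft(204,420),ft(575,378)],.096),('plate s top',s,[fs(170,82),fs(410,372)],.096),('plate s bot',s,[fs(160,190),fs(388,450)],.04)):
    print(nm,[(rel(p)*1000).round(1).tolist() for p in pts(c,uv,z)])
# tower front/other edges in the top image
print('tower front',[(rel(p)*1000).round(1).tolist() for p in pts(t,np.array([(383,200),(505,188)])*.64,.185)])
rep(); print(robot.tips_ahead)
for r in(-175,): print(delta(W+X*r/1000+[0,0,.236]))
E
```

```text
guard front t [[-59.6, 98.5, 155.0], [-60.9, -99.0, 155.0]]
plate t top [[-148.3, 59.3, 96.0], [-148.0, -60.3, 96.0]]
plate s top [[-147.6, -56.9, 96.0], [-146.7, 62.2, 96.0]]
plate s bot [[-145.8, -55.7, 40.0], [-149.1, 58.0, 40.0]]
tower front [[135.0, 94.6, 185.0], [133.4, -94.6, 185.0]]
t 0.1 tcp rel window [-399.7 -398.8  235.2] F [ 0.   0.8 -0.1] open 0.0933 tool [[0.906, 0.424, -0.0], [0.424, -0.906, 0.001], [0.0, -0.001, -1.0]]
0.017
[ 34.79773871 -29.74295655  -0.05031807]
```

Guard front is 60 mm ahead of the window centre and the carriage face is 148 mm ahead. Home should then be at about -105, so the carriage is about 43 mm out. I'll approach with the fingers closed.

```bash
python3 -m pendant '[{"tx":8,"ty":-7.7,"wz":0.1},{"tx":12,"ty":-11.5,"wz":0.2},{"tx":16,"ty":-15.4,"wz":0.3},{"tx":20,"ty":-19.2,"wz":0.351},{"tx":24,"ty":-23.1,"wz":0.351},{"tx":28,"ty":-26.9,"wz":0.351},{"tx":32,"ty":-30.8,"wz":0.351},{"tx":32,"ty":-30.8,"wz":0.351},{"tx":32,"ty":-30.8,"wz":0.351},{"tx":32,"ty":-30.8,"wz":0.351}]' 0 20; python3 -c "
from h import *
rep()"
```

```text
t 0.1 tcp rel window [-399.7 -398.8  235.2] F [ 0.   0.8 -0.1] open 0.0933 tool [[0.906, 0.424, -0.0], [0.424, -0.906, 0.001], [0.0, -0.001, -1.0]]validation failed for argument at $[0]...
```

```bash
python3 -m pendant '[{"tx":4,"ty":-3.8,"tz":0,"wx":0,"wy":0,"wz":0.1},{"tx":8,"ty":-7.7,"tz":0,"wx":0,"wy":0,"wz":0.2},{"tx":12,"ty":-11.5,"tz":0,"wx":0,"wy":0,"wz":0.3},{"tx":16,"ty":-15.4,"tz":0,"wx":0,"wy":0,"wz":0.351},{"tx":20,"ty":-19.2,"tz":0,"wx":0,"wy":0,"wz":0.351},{"tx":24,"ty":-23.1,"tz":0,"wx":0,"wy":0,"wz":0.351},{"tx":28,"ty":-26.9,"tz":0,"wx":0,"wy":0,"wz":0.351},{"tx":32,"ty":-30.8,"tz":0,"wx":0,"wy":0,"wz":0.351},{"tx":32,"ty":-30.8,"tz":0,"wx":0,"wy":0,"wz":0.351},{"tx":32,"ty":-30.8,"tz":0,"wx":0,"wy":0,"wz":0.351}]' 0 20; python3 -c "
from h import *
rep()"
```

```text
time_s: 1.35
ee_pos: [0.3922, -0.0838, 0.2355]
orientation: [0.999, 0.044, -0.0, 0.0]
contact_force: [0.3, -0.3, -0.3]
opening: 0.0012
gripper_force: 0.0
t 1.35 tcp rel window [-2.051e+02 -2.000e-01  2.355e+02] F [ 0.3 -0.3 -0.3] open 0.0012 tool [[0.996, 0.087, -0.0], [0.087, -0.996, -0.0], [-0.0, 0.0, -1.0]]
```

```bash
python3 -m pendant '[{"tx":0,"ty":0,"tz":3,"wx":0,"wy":0.1,"wz":0},{"tx":0,"ty":0,"tz":6,"wx":0,"wy":0.2,"wz":0},{"tx":0,"ty":0,"tz":9,"wx":0,"wy":0.2,"wz":0},{"tx":0,"ty":0,"tz":12,"wx":0,"wy":0.2,"wz":0},{"tx":0,"ty":0,"tz":15,"wx":0,"wy":0.2,"wz":0},{"tx":0,"ty":0,"tz":15,"wx":0,"wy":0.2,"wz":0},{"tx":0,"ty":0,"tz":15,"wx":0,"wy":0.2,"wz":0}]'; python3 - <<'E'
from h import *
rep()
c=snap('side'); im=c['image'][100:220,200:360]; cv2.imwrite('pics/side2.png',cv2.resize(im,(800,600),interpolation=cv2.INTER_CUBIC))
E
```

```text
time_s: 2.22
ee_pos: [0.3927, -0.0843, 0.0864]
orientation: [0.994, 0.042, 0.1, -0.004]
contact_force: [0.6, 0.8, 0.4]
opening: 0.0006
gripper_force: 0.0
t 2.225 tcp rel window [-204.7   -0.8   86.4] F [0.6 0.8 0.4] open 0.0006 tool [[0.976, 0.085, 0.199], [0.084, -0.996, 0.017], [0.199, 0.0, -0.98]]
```

View pics/side2.png

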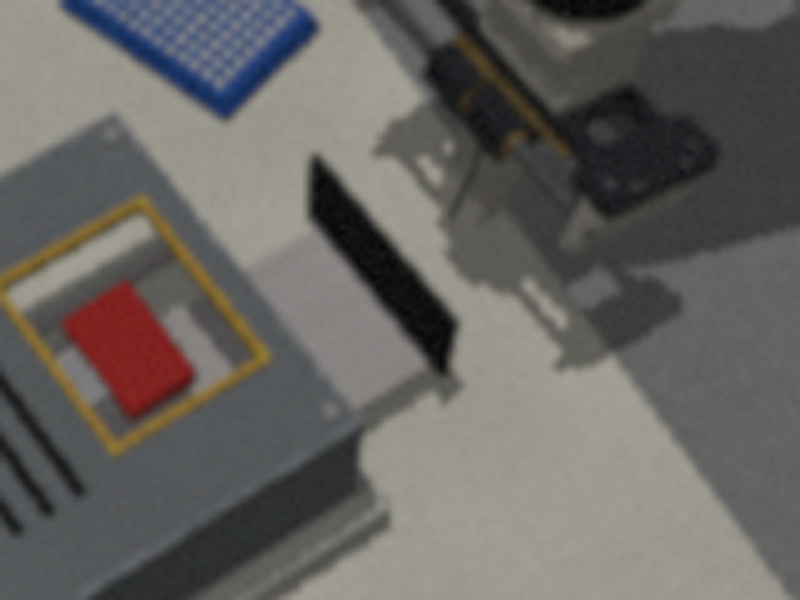

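The tool is clear in front of the black plate, which is at about (380,270) in the crop. Now I'll push slowly along the sealer's x.

```bash
python3 -m pendant '[{"tx":2,"ty":0,"tz":0.4,"wx":0,"wy":0,"wz":0},{"tx":4,"ty":0,"tz":0.8,"wx":0,"wy":0,"wz":0},{"tx":4.4,"ty":0,"tz":0.88,"wx":0,"wy":0,"wz":0},{"tx":4.9,"ty":0,"tz":0.98,"wx":0,"wy":0,"wz":0},{"tx":5.4,"ty":0,"tz":1.08,"wx":0,"wy":0,"wz":0},{"tx":5.9,"ty":0,"tz":1.18,"wx":0,"wy":0,"wz":0},{"tx":6.4,"ty":0,"tz":1.28,"wx":0,"wy":0,"wz":0},{"tx":6.9,"ty":0,"tz":1.38,"wx":0,"wy":0,"wz":0},{"tx":7.4,"ty":0,"tz":1.48,"wx":0,"wy":0,"wz":0},{"tx":7.9,"ty":0,"tz":1.58,"wx":0,"wy":0,"wz":0},{"tx":8.2,"ty":0,"tz":1.64,"wx":0,"wy":0,"wz":0}]'; python3 -c "
from h import *
rep()"
```

```text
time_s: 3.65
ee_pos: [0.476, -0.0762, 0.0858]
orientation: [0.994, 0.043, 0.1, -0.004]
contact_force: [-1.8, -0.3, 0.9]
opening: 0.0002
gripper_force: 0.8
t 3.65 tcp rel window [-1.209e+02  1.000e-01  8.580e+01] F [-1.8 -0.3  0.9] open 0.0002 tool [[0.976, 0.087, 0.198], [0.085, -0.996, 0.017], [0.199, -0.0, -0.98]]
```

Force of -1.8 N matches the sliding friction, so I'll continue in small steps until the stop shows up.

```bash
for i in 1 2 3 ; do :; done; python3 -m pendant '[{"tx":0.2,"ty":0,"tz":0.04,"wx":0,"wy":0,"wz":0},{"tx":0.4,"ty":0,"tz":0.08,"wx":0,"wy":0,"wz":0},{"tx":0.4,"ty":0,"tz":0.08,"wx":0,"wy":0,"wz":0}]'; python3 -c "
from h import *
rep()"; python3 -m pendant '[{"tx":0.15,"ty":0,"tz":0.03,"wx":0,"wy":0,"wz":0},{"tx":0.3,"ty":0,"tz":0.06,"wx":0,"wy":0,"wz":0},{"tx":0.3,"ty":0,"tz":0.06,"wx":0,"wy":0,"wz":0}]'; python3 -c "
from h import *
rep()"
```

```text
time_s: 4.03
ee_pos: [0.48, -0.0759, 0.0859]
orientation: [0.994, 0.043, 0.1, -0.004]
contact_force: [-0.7, 0.1, 0.2]
opening: 0.0003
gripper_force: 0.1
t 4.025 tcp rel window [-117.     0.    85.9] F [-0.7  0.1  0.2] open 0.0003 tool [[0.976, 0.087, 0.198], [0.085, -0.996, 0.017], [0.199, 0.0, -0.98]]
time_s: 4.4
ee_pos: [0.4816, -0.0756, 0.0856]
orientation: [0.994, 0.043, 0.098, -0.005]
contact_force: [-10.9, -2.8, 7.8]
opening: 0.0003
gripper_force: 5.3
t 4.4 tcp rel window [-115.4    0.2   85.6] F [-10.9  -2.8   7.8] open 0.0003 tool [[0.977, 0.087, 0.195], [0.085, -0.996, 0.018], [0.196, -0.001, -0.981]]
```

It hit the stop right where predicted. One slightly firmer nudge, then back off and check.

```bash
python3 -m pendant '[{"tx":0.1,"ty":0,"tz":0.02,"wx":0,"wy":0,"wz":0},{"tx":0.1,"ty":0,"tz":0.02,"wx":0,"wy":0,"wz":0},{"tx":0.1,"ty":0,"tz":0.02,"wx":0,"wy":0,"wz":0}]'; python3 -c "
from h import *
rep()"; python3 -m pendant '[{"tx":-1,"ty":0,"tz":-0.2,"wx":0,"wy":0,"wz":0},{"tx":-4,"ty":0,"tz":-0.8,"wx":0,"wy":0,"wz":0},{"tx":-8,"ty":0,"tz":-1.6,"wx":0,"wy":0,"wz":0},{"tx":-8,"ty":0,"tz":-1.6,"wx":0,"wy":0,"wz":0},{"tx":-8,"ty":0,"tz":-1.6,"wx":0,"wy":0,"wz":0}]'; python3 - <<'E'
from h import *
rep()
c=snap('side'); im=c['image'][100:220,200:360]; cv2.imwrite('pics/side3.png',cv2.resize(im,(800,600),interpolation=cv2.INTER_CUBIC))
E
```

```text
time_s: 4.78
ee_pos: [0.4818, -0.0755, 0.0855]
orientation: [0.994, 0.043, 0.097, -0.005]
contact_force: [-16.4, -5.4, 14.0]
opening: 0.0004
gripper_force: 8.5
t 4.775 tcp rel window [-115.2    0.2   85.5] F [-16.4  -5.4  14. ] open 0.0004 tool [[0.977, 0.087, 0.193], [0.085, -0.996, 0.018], [0.194, -0.001, -0.981]]
time_s: 5.4
ee_pos: [0.4035, -0.083, 0.086]
orientation: [0.994, 0.043, 0.101, -0.004]
contact_force: [0.5, 0.9, -0.0]
opening: 0.0006
gripper_force: 0.0
t 5.4 tcp rel window [-193.8   -0.4   86. ] F [ 0.5  0.9 -0. ] open 0.0006 tool [[0.976, 0.086, 0.199], [0.085, -0.996, 0.017], [0.2, 0.001, -0.98]]
```

View pics/side3.png

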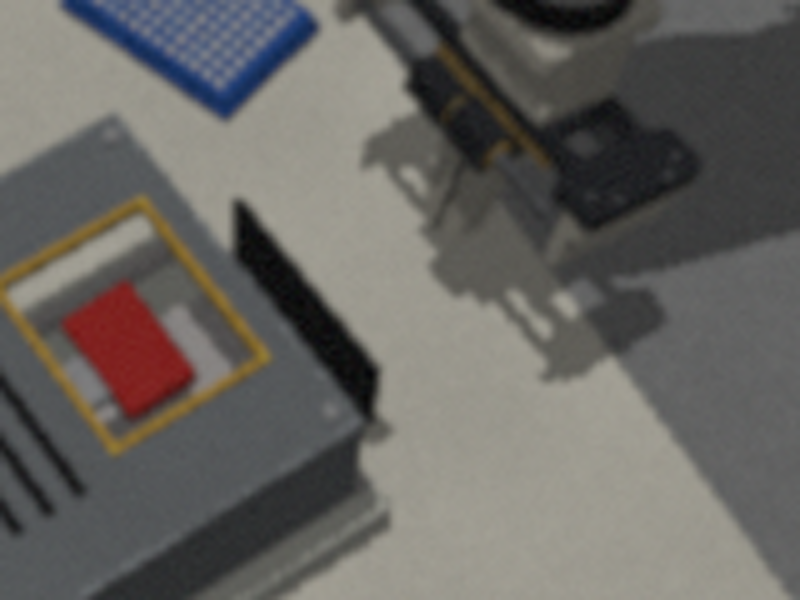

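The black plate now stands close in front of the guard, with its top edge from (238,200) to (378,370). I'll check that numerically while raising the tool and removing the tilt.

```bash
python3 -m pendant '[{"tx":1.2,"ty":0,"tz":-5.9,"wx":0,"wy":0,"wz":0},{"tx":2.4,"ty":0,"tz":-11.8,"wx":0,"wy":-0.1,"wz":0},{"tx":3.6,"ty":0,"tz":-17.6,"wx":0,"wy":-0.2,"wz":0},{"tx":3.6,"ty":0,"tz":-17.6,"wx":0,"wy":-0.2,"wz":0},{"tx":3.6,"ty":0,"tz":-17.6,"wx":0,"wy":-0.2,"wz":0}]'; python3 - <<'E'
from h import *
rep()
c=dict(np.load('/tmp/side.npz'));print([rel(p).round(4) for p in pts(c,[(200+238/5,100+200/5),(200+378/5,100+370/5)],.096)])
print(delta(W+[0,0,.266]))
E
```

```text
time_s: 6.08
ee_pos: [0.4031, -0.0823, 0.2647]
orientation: [0.999, 0.044, 0.0, -0.0]
contact_force: [-0.3, -0.5, -0.7]
opening: 0.0007
gripper_force: 0.0
t 6.075 tcp rel window [-194.1    0.3  264.7] F [-0.3 -0.5 -0.7] open 0.0007 tool [[0.996, 0.087, 0.0], [0.087, -0.996, 0.0], [0.0, -0.0, -1.0]]
[array([-0.0998, -0.0562,  0.096 ]), array([-0.1006,  0.0603,  0.096 ])]
[19.40727539  0.03007439 -0.12217248]
```

```bash
python3 -m pendant '[{"tx":5,"ty":0,"tz":0,"wx":0,"wy":0,"wz":0},{"tx":10,"ty":0,"tz":0,"wx":0,"wy":0,"wz":0},{"tx":15,"ty":0,"tz":0,"wx":0,"wy":0,"wz":0},{"tx":19.4,"ty":0,"tz":0,"wx":0,"wy":0,"wz":0},{"tx":19.4,"ty":0,"tz":0,"wx":0,"wy":0,"wz":0},{"tx":19.4,"ty":0,"tz":3,"wx":0,"wy":0,"wz":0},{"tx":19.4,"ty":0,"tz":6,"wx":0,"wy":0,"wz":0},{"tx":19.4,"ty":0,"tz":6.5,"wx":0,"wy":0,"wz":0},{"tx":19.4,"ty":0,"tz":6.5,"wx":0,"wy":0,"wz":0},{"tx":19.4,"ty":0,"tz":6.5,"wx":0,"wy":0,"wz":0}]'; python3 - <<'E'
from h import *
rep()
c=snap('side'); im=c['image'][100:220,160:320]; cv2.imwrite('pics/side4.png',cv2.resize(im,(800,600),interpolation=cv2.INTER_CUBIC))
E
```

```text
time_s: 7.32
ee_pos: [0.5965, -0.0659, 0.2014]
orientation: [0.999, 0.043, 0.001, 0.0]
contact_force: [0.4, 0.2, -0.3]
opening: 0.0006
gripper_force: 0.0
t 7.325 tcp rel window [ 0.000e+00 -2.000e-01  2.014e+02] F [ 0.4  0.2 -0.3] open 0.0006 tool [[0.996, 0.087, 0.002], [0.087, -0.996, -0.0], [0.002, 0.0, -1.0]]
```

View pics/side4.png

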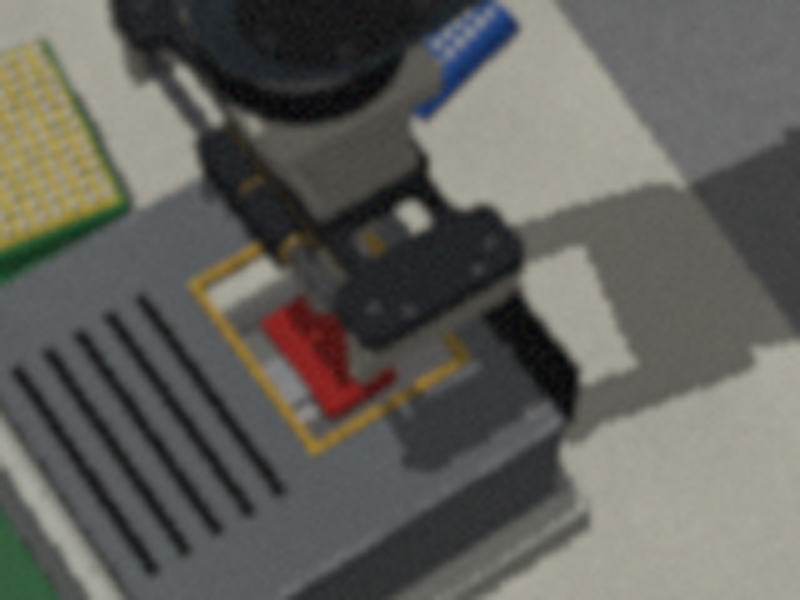

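The fingers are centred over the window and above the pad. The dark gripper parts look wide, so before descending I'll use the range data to check how low they hang.

```bash
python3 - <<'E'
from h import *
s=robot.get_state()
for n in('side','top'):
    c=dict(np.load('/tmp/side.npz')) if n=='side' else snap('top')
    v,u=np.nonzero(c['range_z']>0); z=c['range_z'][v,u]
    r=np.c_[u,v,np.ones(len(u))]@np.linalg.inv(c['mtx']).T*z[:,None]
    p=r@Ro.from_quat(c['rotation']).as_matrix().T+c['eye']
    q=(p-W)@np.c_[X,Y,[0,0,1]]*1000
    q=q[(abs(q[:,0])<110)&(abs(q[:,1])<110)]
    print(n,'guard top',np.median(q[(q[:,2]>140)&(q[:,2]<165),2]))
    for a in range(170,300,10):
        k=q[(q[:,2]>=a)&(q[:,2]<a+10)]
        if len(k): print(a,len(k),'x',np.percentile(k[:,0],[2,98]).round(),'y',np.percentile(k[:,1],[2,98]).round())
E
```

```text
side guard top 155.02059457173567
180 4 x [10. 11.] y [-1.  9.]
190 16 x [ 9. 11.] y [-10.  15.]
200 4 x [10. 11.] y [-8. 12.]
210 3 x [1. 3.] y [16. 17.]
220 4 x [3. 6.] y [16. 18.]
230 9 x [-5. 11.] y [11. 18.]
240 6 x [-5. 11.] y [14. 18.]
260 21 x [-24.  36.] y [-78.  86.]
270 124 x [-30.  37.] y [-79.  87.]
280 229 x [21. 37.] y [-79.  85.]
290 293 x [-32.  37.] y [-77.  93.]
top guard top 155.6901609331699
270 1 x [-36. -36.] y [80. 80.]
280 35 x [-36. -24.] y [-57.  83.]
290 9 x [-36. -22.] y [-29.  86.]
```

The body stays about 65 mm above the TCP and the fingers measure about ±11 x ±18 mm, so there is clearance all round. Descending.

```bash
python3 -m pendant '[{"tx":0,"ty":0,"tz":1.5,"wx":0,"wy":0,"wz":0},{"tx":0,"ty":0,"tz":3,"wx":0,"wy":0,"wz":0},{"tx":0,"ty":0,"tz":4,"wx":0,"wy":0,"wz":0},{"tx":0,"ty":0,"tz":4.5,"wx":0,"wy":0,"wz":0},{"tx":0,"ty":0,"tz":5,"wx":0,"wy":0,"wz":0},{"tx":0,"ty":0,"tz":5.5,"wx":0,"wy":0,"wz":0},{"tx":0,"ty":0,"tz":6,"wx":0,"wy":0,"wz":0},{"tx":0,"ty":0,"tz":6.5,"wx":0,"wy":0,"wz":0},{"tx":0,"ty":0,"tz":7,"wx":0,"wy":0,"wz":0},{"tx":0,"ty":0,"tz":7,"wx":0,"wy":0,"wz":0}]'; python3 -c "
from h import *
rep()"
```

```text
time_s: 8.68
ee_pos: [0.5952, -0.0659, 0.1308]
orientation: [0.999, 0.043, -0.001, 0.0]
contact_force: [-10.6, -0.2, 12.3]
opening: 0.0004
gripper_force: 6.6
t 8.675 tcp rel window [-1.300e+00 -1.000e-01  1.308e+02] F [-10.6  -0.2  12.3] open 0.0004 tool [[0.996, 0.087, -0.002], [0.087, -0.996, -0.0], [-0.002, -0.0, -1.0]]
```

```bash
python3 -m pendant '[{"tx":0,"ty":0,"tz":0.2,"wx":0,"wy":0,"wz":0},{"tx":0,"ty":0,"tz":0.4,"wx":0,"wy":0,"wz":0},{"tx":0,"ty":0,"tz":0.6,"wx":0,"wy":0,"wz":0},{"tx":0,"ty":0,"tz":0.6,"wx":0,"wy":0,"wz":0}]'; python3 -c "
from h import *
rep()"
```

```text
time_s: 9.18
ee_pos: [0.5954, -0.0659, 0.1273]
orientation: [0.999, 0.044, -0.001, 0.0]
contact_force: [-20.9, 0.9, 34.1]
opening: 0.0006
gripper_force: 18.1
t 9.175 tcp rel window [-1.200e+00 -1.000e-01  1.273e+02] F [-20.9   0.9  34.1] open 0.0006 tool [[0.996, 0.087, -0.002], [0.087, -0.996, -0.0], [-0.002, 0.0, -1.0]]
```

Tips are at 110 mm and the force is well above 13 N, so the lever is on its stop. Hold for 3 s.

```bash
H='hold'; python3 -m pendant '[{"tx":0,"ty":0,"tz":0.1,"wx":0,"wy":0,"wz":0},{"tx":0,"ty":0,"tz":0.1,"wx":0,"wy":0,"wz":0},{"tx":0,"ty":0,"tz":0.1,"wx":0,"wy":0,"wz":0},{"tx":0,"ty":0,"tz":0.1,"wx":0,"wy":0,"wz":0},{"tx":0,"ty":0,"tz":0.1,"wx":0,"wy":0,"wz":0},{"tx":0,"ty":0,"tz":0.1,"wx":0,"wy":0,"wz":0},{"tx":0,"ty":0,"tz":0.1,"wx":0,"wy":0,"wz":0},{"tx":0,"ty":0,"tz":0.1,"wx":0,"wy":0,"wz":0},{"tx":0,"ty":0,"tz":0.1,"wx":0,"wy":0,"wz":0},{"tx":0,"ty":0,"tz":0.1,"wx":0,"wy":0,"wz":0},{"tx":0,"ty":0,"tz":0.1,"wx":0,"wy":0,"wz":0},{"tx":0,"ty":0,"tz":0.1,"wx":0,"wy":0,"wz":0}]'
python3 -m pendant '[{"tx":0,"ty":0,"tz":0,"wx":0,"wy":0,"wz":0},{"tx":0,"ty":0,"tz":0,"wx":0,"wy":0,"wz":0},{"tx":0,"ty":0,"tz":0,"wx":0,"wy":0,"wz":0},{"tx":0,"ty":0,"tz":0,"wx":0,"wy":0,"wz":0},{"tx":0,"ty":0,"tz":0,"wx":0,"wy":0,"wz":0},{"tx":0,"ty":0,"tz":0,"wx":0,"wy":0,"wz":0},{"tx":0,"ty":0,"tz":0,"wx":0,"wy":0,"wz":0},{"tx":0,"ty":0,"tz":0,"wx":0,"wy":0,"wz":0},{"tx":0,"ty":0,"tz":0,"wx":0,"wy":0,"wz":0},{"tx":0,"ty":0,"tz":0,"wx":0,"wy":0,"wz":0},{"tx":0,"ty":0,"tz":0,"wx":0,"wy":0,"wz":0},{"tx":0,"ty":0,"tz":0,"wx":0,"wy":0,"wz":0}]'
```

```text
time_s: 10.68
ee_pos: [0.5954, -0.0659, 0.127]
orientation: [0.999, 0.044, -0.001, 0.0]
contact_force: [-22.7, 1.3, 42.8]
opening: 0.0008
gripper_force: 22.0
time_s: 12.18
ee_pos: [0.5954, -0.0659, 0.127]
orientation: [0.999, 0.044, -0.001, 0.0]
contact_force: [-22.9, 1.4, 41.6]
opening: 0.0004
gripper_force: 22.0
```

Held for 3 s. Now raise slowly, straight up, then clear back over the front.

```bash
python3 -m pendant '[{"tx":0,"ty":0,"tz":-0.6,"wx":0,"wy":0,"wz":0},{"tx":0,"ty":0,"tz":-1.2,"wx":0,"wy":0,"wz":0},{"tx":0,"ty":0,"tz":-1.8,"wx":0,"wy":0,"wz":0},{"tx":0,"ty":0,"tz":-2.4,"wx":0,"wy":0,"wz":0},{"tx":0,"ty":0,"tz":-3,"wx":0,"wy":0,"wz":0},{"tx":0,"ty":0,"tz":-4,"wx":0,"wy":0,"wz":0},{"tx":0,"ty":0,"tz":-7,"wx":0,"wy":0,"wz":0},{"tx":0,"ty":0,"tz":-11,"wx":0,"wy":0,"wz":0},{"tx":0,"ty":0,"tz":-14,"wx":0,"wy":0,"wz":0},{"tx":0,"ty":0,"tz":-14,"wx":0,"wy":0,"wz":0}]'
python3 -m pendant '[{"tx":-5,"ty":0,"tz":0,"wx":0,"wy":0,"wz":0},{"tx":-10,"ty":0,"tz":0,"wx":0,"wy":0,"wz":0},{"tx":-15,"ty":0,"tz":0,"wx":0,"wy":0,"wz":0},{"tx":-20,"ty":0,"tz":0,"wx":0,"wy":0,"wz":0},{"tx":-20,"ty":0,"tz":0,"wx":0,"wy":0,"wz":0},{"tx":-20,"ty":0,"tz":0,"wx":0,"wy":0,"wz":0}]'
python3 - <<'E'
from h import *
rep()
c=snap('side'); cv2.imwrite('pics/side5.png',cv2.resize(c['image'],(800,600),interpolation=cv2.INTER_CUBIC))
hsv=cv2.cvtColor(c['image'],cv2.COLOR_BGR2HSV); m=cv2.inRange(hsv,(0,150,90),(8,255,255)); m[:134]=0;m[195:]=0;m[:,:192]=0;m[:,259:]=0
v,u=np.nonzero(m); print(len(u),cv2.minAreaRect((pts(c,np.c_[u,v],.138)[:,:2]*1000).astype(np.float32)))
E
```

```text
time_s: 13.42
ee_pos: [0.597, -0.0659, 0.2656]
orientation: [0.999, 0.043, 0.002, 0.0]
contact_force: [0.1, -0.7, -0.6]
opening: 0.0007
gripper_force: 0.0
time_s: 14.18
ee_pos: [0.3974, -0.0832, 0.263]
orientation: [0.999, 0.043, 0.0, -0.0]
contact_force: [0.4, 0.9, 1.0]
opening: 0.0002
gripper_force: 0.0
t 14.175 tcp rel window [-1.999e+02 -1.000e-01  2.630e+02] F [0.4 0.9 1. ] open 0.0002 tool [[0.996, 0.086, 0.0], [0.086, -0.996, 0.0], [0.0, -0.0, -1.0]]
343 ((598.8932495117188, -63.269020080566406), (35.980201721191406, 58.921878814697266), 4.623085021972656)
```

View pics/side5.png

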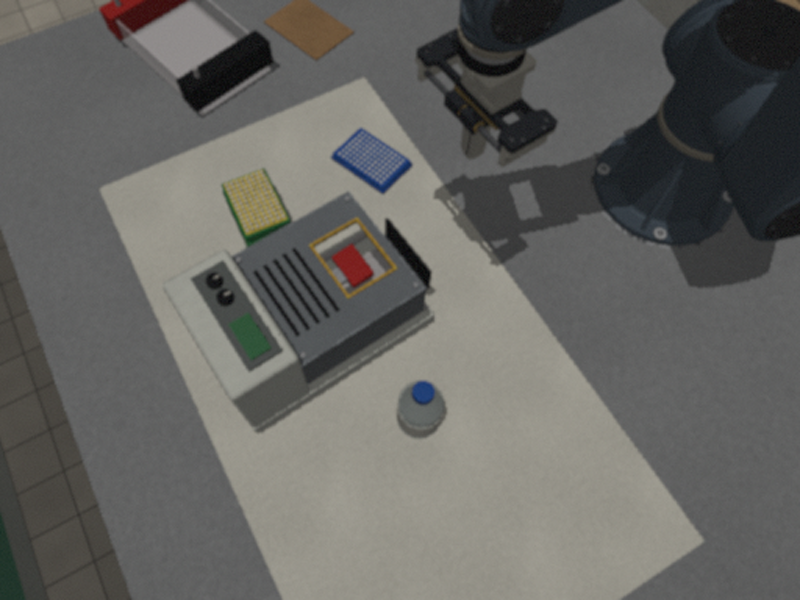

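The pad is back at its rest position near (352,266). The carriage plate is home at about (408,255), and the bottle, tip box and spare plate have not moved. Handing in.

```bash
python3 -c "
from bench import workorder
print(workorder.job_done())"
```

```text
the job is handed in; nothing more can be done
None
```

The plate is sealed and the job is handed in at about 14 s: carriage pushed to its stop, lever then held fully down for 3 s and back up, guard and loose items untouched as far as the clearances and pictures show; the hand-in gave no verdict.

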